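# Refasten the light source's cover with a push rivet

## Task

The sprung cover of the microscope's light source lacks one push rivet: take the rivet with the raised centre pin from the parts rack, seat it upright in the cover's empty corner hole with its flange fully down and its pin still raised, and then push the pin down flush with the collar. The cover floats on a soft seal and gives way as you press, so go by feel, never load it with more than 18 N, and let it spring back up at the end. Leave the plug, the thumbscrew, the dish and the tweezers where they are.

Things in the scene. Friction and masses are not known exactly. Their poses are not given: they have to be found in the camera images.
- rivet_grip (a point): Loose black nylon push rivet, 30 g, upright in one of the rack's holes. Point on its axis, half-way up the 16 mm collar (+-4 mm), where it is gripped; z up. Below the collar: flange 22 mm diameter, 3 mm thick, underside 7 mm below this point; then shank 10 mm diameter, 14 mm long, last 2 mm tapered. On top: centre pin 9 mm diameter, its top 12 mm above this point when raised.
- pin (a joint): How far the rivet's centre pin is pushed in, in m: 0 = fully raised, 8 mm above the collar's top; 0.008 = flush with it. Starts at 0 to 0.0015. The pin stays where it is left and slides only when pressed with about 9 N; at the end of its stroke the force rises.
- hole (a point): Mouth of the cover's empty hole, in its top face; z up, x and y along the cover's sides. Through hole, 11.5 mm diameter, 1 mm chamfer, free space below. With the rivet seated, rivet_grip lies 7 mm above it. It is at x -75, y -44 mm on the cover; rivets already home at the other three corners (+-75, +-44 mm) stand 11 mm above the cover.
- cover: Grey plate 194 x 144 x 6 mm on the fixed white housing (210 x 160 x 85 mm). Origin: centre of its underside, 83 mm above the table; top face 4 mm above the housing's rim. Rides on a soft sprung seal: it starts to sink at 1 to 9 N (differs each time), gives way gradually under more, 14 mm at most, and springs back when let go; so by the time the pin slides, cover and rivet have often sunk several mm.
- rack: Grey parts rack, a fixed block 50 x 140 x 30 mm; origin at the centre of its underside, long side along its y. Three holes, 12 mm diameter and 24 mm deep, on its centre line at y = -44, 0 and 44 mm, hold the push rivet, a plug and a thumbscrew, in any order. Grip across its x so that the neighbours are clear.
- plug_mid (a point): Black blanking plug in the rack: same flange as the rivet, but a closed 16 mm head, 8 mm high with a chamfered top, and no pin. Point on its axis, 5 mm above the flange's underside. To be left alone.
- thumbscrew_mid (a point): Black ribbed thumbscrew in the rack, head 24 mm diameter and 16 mm high, flat top. Point at mid height of the head. To be left alone.
- tweezers: Steel tweezers 125 mm long, 5 mm high, lying along their x on the table; origin at the middle of the underside. To be left alone.
- dish: Low glass dish, 70 mm diameter, 16 mm high; origin at the centre of its underside. To be left alone.

How it is judged:
On the way, in this order (a step that is already met when the one before it is completed fails the run):
1. the rivet is seated upright in the empty hole, flange down on the cover (within 2 mm), pin still raised (horizontal distance between rivet_grip and hole below 0.003 m and z of rivet_grip in the frame of hole between 0.004 and 0.009 m and angle between rivet_grip's own z axis and vertical below 0.12 rad and value of joint pin below 0.003 m), for 0.2 s.
2. the pin is pushed down flush, the rivet still seated (horizontal distance between rivet_grip and hole below 0.003 m and z of rivet_grip in the frame of hole between 0.004 and 0.009 m and angle between rivet_grip's own z axis and vertical below 0.12 rad and value of joint pin above 0.0065 m), for 0.1 s.
At the end, for the whole second after the job is handed in: The rivet stands in the cover's empty hole, within 3 mm of its centre and upright within 7 degrees, its flange down on the cover within 2 mm, its pin pushed flush with the collar (at most 1.5 mm proud), the cover sprung back to within 1.5 mm of its top position, and nothing touched by the robot (all of step 2 and velocity of joint pin below 0.01 m/s and linear speed of cover below 0.01 m/s and distance of cover from where it was at the start of the episode below 0.0015 m).
It fails at once if the cover is loaded with more than 18 N (contact force between anything else and cover above 18 N).
It fails at once if the blanking plug is moved more than 15 mm (distance of plug_mid from where it was at the start of the episode above 0.015 m).
It fails at once if the thumbscrew is moved more than 15 mm (distance of thumbscrew_mid from where it was at the start of the episode above 0.015 m).
It fails at once if the tweezers moved more than 20 mm (distance of tweezers from where it was at the start of the episode above 0.02 m).
It fails at once if the dish moved more than 20 mm (distance of dish from where it was at the start of the episode above 0.02 m).
It also fails if it takes over 58 s, if anything falls off the work surface, if the arm or the gripper's body presses on something with over 40 N, if the wrist force passes 120 N, or if a joint passes its speed limit or range.

## Robot

A 6-joint arm with a two-finger parallel gripper is mounted at the origin on the work surface. World frame = base frame: x ahead of the robot, y to its left, z up, the work surface at z = 0. Lengths are in m, angles in rad, forces in N, time in s.
With the tool pointing down it reaches from about 0.3 to 0.875 m from the base axis. Payload 4.2 kg.
Tool frame: the origin (TCP) lies at the very end of the fingers, on their centre line; the grasp point (between the pads) lies 19 mm behind it (pinch_z is the z of the grasp point in the tool frame, in m); z points along the fingers, y is the line along which they close (so a half turn about z gives the same grasp; the last joint's range is limited). The gripper opens to 85 mm and grips with 20 to 120 N. Pads are 22 mm wide; open, the fingers measure 114 mm over their backs; the gripper's body (76 mm by 85 mm) begins 54 mm behind the grasp point. The pads swing forward as they close: fully open they stand 13 mm farther back than shut.
Start: joints at [1.198, 0.32, 1.565, -0, 1.257, -0.02], TCP at [0.199, 0.54, 0.231] pointing down, gripper open.
Joint ranges: [-3.11, 3.11], [-0.84, 2.01], [0.21, 2.61], [-1.34, 4.49], [0.05, 2.63], [-2.56, 2.56]. Speed limits (rad/s): [2.57, 2.57, 3.14, 3.14, 3.14, 3.14].

## Interface

Orientations are given as a unit quaternion [x, y, z, w].
In Python, from cell import get_obs, read_camera, sign_off, pinch_z gives the robot as it stands.
- The arm moves only by the tool servo_tool, never from a script. Its argument "rows" is a list of rows, each a list of 4 numbers: the shift along the tool's x, y, z scaled (see below), then the turn about the tool's z scaled (see below). A call has 1 to 8 rows; each row is the pose to reach, as a shift and turn from the pose commanded when the call began, along the tool's axes at that moment, turning the shorter way round; what a row does not reach only later rows make up. The controller multiplies each number of a shift by 8 cm and each number of a turn by pi rad. A row lasts 1/12 s, in which the tool goes at most 41.7 mm and 7.16 degrees, less where a joint would pass 70% of its speed; a pose out of reach is approached as far as the arm can. A call with a number of a shift or a turn outside -1 to 1 is refused whole. A call with a gripper value outside its range is refused whole. "hand" is the closure in counts, from 0 (fully open) to 255 (shut), set as the call begins (left out, the last holds). The fingers move at their own pace and stop on an object; "newtons" is the grip in N (left out, the last holds). Time passes only in rows, so rows that repeat a pose let the fingers close. It gives the time, the measured TCP pose, the force, the opening and the grip force at its end, in the units of the state.
- get_obs(): the state, without advancing time (a new reading comes with each control period).
- read_camera(name): name is "side" or "top"; returns a dict with "frame" (420x560x3 uint8, red, green, blue), "depth" (420x560 float32, m along the optical axis (not along the pixel's ray), 0 where there is no reading), "K" (3x3 intrinsics, pixels), "distortion" ([k1, k2, p1, p2, k3] as OpenCV has them; the pictures are not rectified), "extrinsics" (4x4, takes a point from camera to world coordinates). Camera axes: x right, y up, looking along -z (the intrinsics and any distortion apply to the point x, -y, -z); pixel columns grow to the right and rows downward; lengths in m; the calibration is good to about 2 mm. A picture is of the moment at which its call begins.
- sign_off(): hands the job in; it is judged then, once.
The state is a dict: "t": time; "joints": joint angles; "dq": joint speeds; "effort": joint torques, N m; "ee_pos": TCP position; "ee_rot": TCP orientation; "contact_force": force on the tool from outside, world axes, zero at the start; "wrist_torque": the same for the moment, N m; "gripper_width": opening from 0.0 (shut) to 1.0 (fully open); "gripper_force": force on a finger pad.
Only numpy, scipy, OpenCV 4.12 (cv2) and the standard library are available. Lean on these libraries where they do the work, as an engineer would, in place of code of your own. Each camera call takes 0.05 s, during which the arm holds its last target. There are 200 camera calls.

## Working session

There is one attempt and no reset: what is moved stays moved. The work goes in short steps, Python scripts to look and compute and a tool call to move; the robot and the scene stay as the last step left them, time stands still between calls to the robot, and variables do not carry over. Pictures are saved under pics/ and viewed, at most 11 in all, crops included, and the job is handed in when it is done.

Besides the shell and the picture viewer there is one more tool, called after "Emit:" in YAML: its name, and indented under it one key for each argument. servo_tool: Moves the arm, as the interface text tells. Its arguments: {"type":"object","properties":{"rows":{"type":"array","items":{"type":"array","items":{"type":"number"}}},"hand":{"type":"number"},"newtons":{"type":"number"}},"required":["rows"]}

```bash
mkdir -p pics; cat > h.py <<'E'
import numpy as np, cv2
from cell import get_obs, read_camera, sign_off, pinch_z
def grab(n):
    c=read_camera(n); np.savez(f'/tmp/{n}.npz',**{k:np.array(v) for k,v in c.items()}); return c
def load(n): return dict(np.load(f'/tmp/{n}.npz'))
def cloud(c):
    h,w=c['depth'].shape; K=np.array(c['K'],float); D=np.array(c['distortion'],float)
    u,v=np.meshgrid(np.arange(w),np.arange(h))
    p=cv2.undistortPoints(np.stack([u,v],-1).reshape(-1,1,2).astype(float),K,D).reshape(h,w,2)
    d=c['depth']; P=np.stack([p[...,0]*d,-p[...,1]*d,-d,np.ones_like(d)],-1)
    W=(P@np.array(c['extrinsics']).T)[...,:3]; W[d==0]=np.nan; return W
def proj(c,pts):
    E=np.linalg.inv(np.array(c['extrinsics'])); q=np.atleast_2d(pts)@E[:3,:3].T+E[:3,3]; q=q*[1,-1,-1]
    return cv2.projectPoints(q.reshape(-1,1,3),np.zeros(3),np.zeros(3),np.array(c['K'],float),np.array(c['distortion'],float))[0].reshape(-1,2)
E
python3 - <<'E'
from h import *
o=get_obs(); print(o,pinch_z)
for n in('top','side'):
    c=grab(n); cv2.imwrite(f'pics/{n}0.png',c['frame'][...,::-1]); print(n,np.round(c['extrinsics'],3).tolist())
E
```

```text
{'t': 0.0, 'joints': array([ 1.19801505e+00,  3.20300524e-01,  1.56566834e+00,  6.28585051e-06,
        1.25738097e+00, -1.99947862e-02]), 'dq': array([-0.00129775,  0.00054725, -0.00028695, -0.00032321,  0.00036346,
       -0.00110444]), 'effort': array([-2.04342614e-03, -4.15507936e+01, -2.34160155e+01, -1.72915361e-04,
        8.06878146e-03,  3.67383691e-06]), 'ee_pos': array([0.19849528, 0.53915515, 0.23048145]), 'ee_rot': array([ 1.75480822e-01,  9.84482458e-01, -8.61118007e-04, -1.74369027e-04]), 'contact_force': array([ 0.35538393, -0.53500471, -0.24865613]), 'wrist_torque': array([-0.02474319,  0.0032262 , -0.02976101]), 'gripper_force': 0.0, 'gripper_width': 1.0039162817332346} -0.0187
top [[0.018, 0.984, -0.179, 0.424], [-1.0, 0.019, 0.006, 0.058], [0.009, 0.179, 0.984, 0.899], [0.0, 0.0, 0.0, 1.0]]
side [[-0.89, 0.344, -0.299, 0.302], [-0.455, -0.689, 0.563, 0.515], [-0.012, 0.638, 0.77, 0.709], [0.0, 0.0, 0.0, 1.0]]
```

View pics/top0.png

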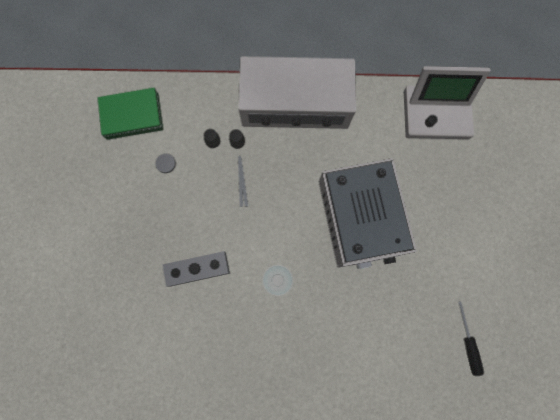

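View pics/side0.png

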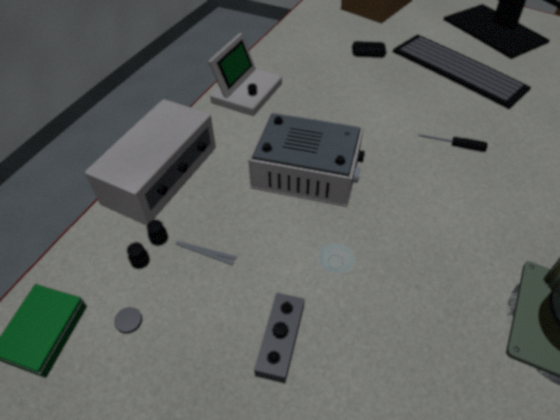

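Top view: rack parts at (175,273), (194,269, the larger one) and (214,265); empty cover hole at (398,241). Side view: rack parts at (287,307), (280,330) and (273,357), and the hole at about (347,133).

```bash
python3 - <<'E'
from h import *
ims=[]
for n,b in(('top',(155,245,240,295)),('side',(245,285,315,385))):
    c=load(n);W=cloud(c);np.save(f'/tmp/W{n}.npy',W)
    x0,y0,x1,y1=b; k=400/(x1-x0)
    ims.append(cv2.resize(c['frame'][y0:y1,x0:x1],None,fx=k,fy=k,interpolation=cv2.INTER_CUBIC))
    Z=W[...,2]
    for nm,bb,lo,hi in(('rack',b,.025,.036),('rackparts',b,.038,.07),('cover',(320,150,420,270) if n=='top' else(245,105,370,205),.083,.093)):
        m=np.zeros(Z.shape,bool);m[bb[1]:bb[3],bb[0]:bb[2]]=1;m&=(Z>lo)&(Z<hi)
        P=W[m]; print(n,nm,m.sum(),'medz',np.median(P[:,2]).round(4))
        if nm=='rackparts':
            k_,lab,st,ce=cv2.connectedComponentsWithStats(m.astype(np.uint8))
            for i in range(1,k_):
                if st[i,4]>8: print('  ',st[i,4],ce[i].round(1),W[lab==i].mean(0).round(4),'maxz',np.sort(W[lab==i][:,2])[-6:].round(4))
        else:
            r=cv2.minAreaRect((P[:,:2]*1000).astype(np.float32)); print('  ',r)
    for t in ((398,241),) if n=='top' else ((347,133),): print('hole',W[t[1]-1:t[1]+2,t[0]-1:t[0]+2].reshape(-1,3).round(3).tolist())
h=max(i.shape[0] for i in ims); ims=[cv2.copyMakeBorder(i,0,h-i.shape[0],0,0,0) for i in ims]
o=np.hstack(ims); o=cv2.resize(o,None,fx=min(1,600/o.shape[0]),fy=min(1,600/o.shape[0])); cv2.imwrite('pics/crop1.png',np.clip(o[...,::-1].astype(float)*1.8,0,255).astype(np.uint8))
E
```

```text
top rack 1233 medz 0.0307
   ((450.4121398925781, 239.41891479492188), (50.391353607177734, 138.77001953125), 13.479039192199707)
top rackparts 181 medz 0.0453
   42 [213.3 264. ] [0.4601 0.1969 0.044 ] maxz [0.0488 0.0489 0.0493 0.0494 0.0499 0.051 ]
   107 [193.4 268.3] [0.45   0.2397 0.0459] maxz [0.0484 0.0484 0.0488 0.049  0.0492 0.0501]
   32 [174.8 272.5] [0.4401 0.2809 0.0411] maxz [0.0423 0.0425 0.0425 0.0435 0.0438 0.0444]
top cover 6591 medz 0.0894
   ((578.7708740234375, -135.7386474609375), (209.9195098876953, 160.68368530273438), 12.15772533416748)
hole [[0.518, -0.203, 0.063], [0.518, -0.204, 0.064], [nan, nan, nan], [0.516, -0.202, 0.064], [0.516, -0.204, 0.066], [0.516, -0.207, 0.063], [0.514, -0.203, 0.06], [0.514, -0.205, 0.063], [0.511, -0.199, 0.087]]
side rack 2157 medz 0.029
   ((451.1609191894531, 241.01303100585938), (50.227684020996094, 141.39219665527344), 13.596112251281738)
side rackparts 296 medz 0.044
   62 [286.  305.4] [0.4607 0.1994 0.0422] maxz [0.0476 0.0477 0.048  0.0481 0.049  0.0496]
   192 [279.6 328.8] [0.4508 0.2419 0.0443] maxz [0.0468 0.0469 0.047  0.0474 0.0477 0.0482]
   42 [273.3 354.9] [0.4406 0.2833 0.0398] maxz [0.0408 0.0408 0.0409 0.0413 0.0418 0.0428]
side cover 4740 medz 0.0879
   ((578.0701293945312, -134.87728881835938), (208.1787109375, 163.628173828125), 11.925562858581543)
hole [[0.519, -0.2, 0.085], [0.516, -0.2, 0.086], [0.515, -0.201, 0.086], [0.519, -0.201, 0.082], [0.516, -0.2, 0.083], [0.514, -0.2, 0.084], [0.526, -0.224, 0.059], [0.524, -0.226, 0.058], [0.522, -0.227, 0.058]]
```

View pics/crop1.png

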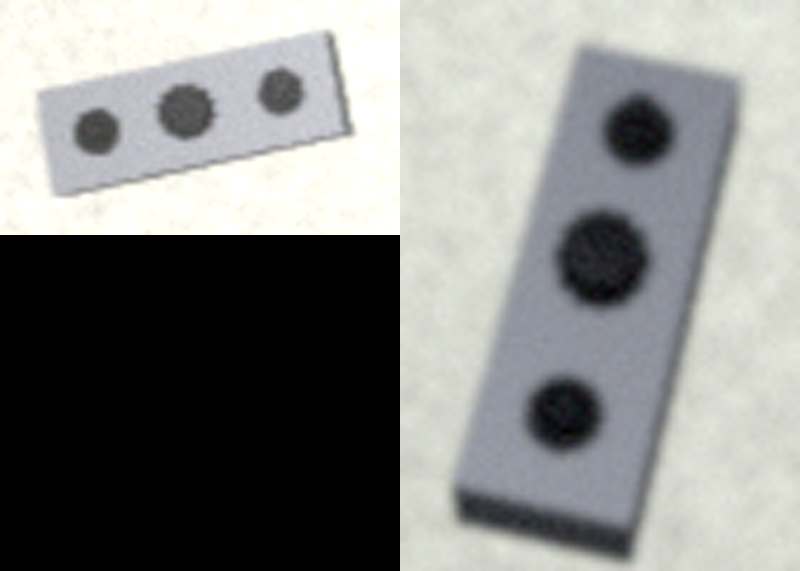

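The right-hand part at rack y=-44 is the rivet: it is 0.049 high, has a small pin and a wide flange. The left part is only 0.043 high, so it's the plug, and the middle one is the thumbscrew. Next I'll refine the hole and rivet by intersecting rays with known planes.

```bash
cat >> h.py <<'E'
def onplane(c,uv,z):
    p=cv2.undistortPoints(np.array(uv,float).reshape(-1,1,2),np.array(c['K'],float),np.array(c['distortion'],float)).reshape(-1,2)
    E=np.array(c['extrinsics']); d=np.c_[p[:,0],-p[:,1],-np.ones(len(p))]@E[:3,:3].T
    return E[:3,3]+d*((z-E[2,3])/d[:,2])[:,None]
def blob(c,uv,r=6,dark=True):
    g=cv2.cvtColor(np.array(c['frame']),cv2.COLOR_RGB2GRAY).astype(float); x,y=map(int,np.round(uv))
    s=g[y-r:y+r+1,x-r:x+r+1]; w=np.clip(np.median(s)-8-s,0,None); Y,X=np.mgrid[y-r:y+r+1,x-r:x+r+1]
    return np.array([(w*X).sum()/w.sum(),(w*Y).sum()/w.sum()])
def tcmd(o,target,yaw=None):
    from scipy.spatial.transform import Rotation as R
    r=R.from_quat(o['ee_rot']); d=r.inv().apply(np.array(target)-o['ee_pos']); y=r.apply([0,1,0]); a=np.degrees(np.arctan2(y[1],y[0]))
    t=0 if yaw is None else -((yaw-a+90)%180-90)
    print('shift units',(d/.08).round(3),'turn units',round(t/180,3),'yaw now',a.round(2))
E
python3 - <<'E'
from h import *
for n,h,rv,rr in(('top',(398,241),[(342,180),(381,173),(358,248)],(214,265)),('side',(347,133),[(278,121),(267,147),(340,160)],(287,307))):
    c=load(n); b=blob(c,h,5); print(n,'hole',b,onplane(c,b,.088).round(4))
    bs=[blob(c,q,7) for q in rv]; P=onplane(c,bs,.094); print(np.round(bs,1).tolist(),P.round(4).tolist())
    print('center diffs',[np.linalg.norm(P[i]-P[j]).round(4) for i,j in((0,1),(0,2),(1,2))])
    print('proj pred hole',proj(c,[.5143,-.1938,.089]), 'rivet proj',proj(c,[[.4611,.1974,.037]]),blob(c,rr,8))
tcmd(get_obs(),[.461,.1975,.12],13.5)
E
```

```text
top hole [397.30873494 240.37650602] [[ 0.5147 -0.1954  0.088 ]]
[[341.0, 180.4], [380.6, 173.1], [356.9, 248.6]] [[0.6412, -0.0767, 0.094], [0.6594, -0.1625, 0.094], [0.4952, -0.1084, 0.094]]
center diffs [np.float64(0.0878), np.float64(0.1493), np.float64(0.1729)]
proj pred hole [[396.70112049 240.49782649]] rivet proj [[213.65384749 263.69095025]] [214.21585664 264.15476514]
side hole [346.74418605 133.11627907] [[ 0.5151 -0.1941  0.088 ]]
[[277.9, 120.5], [266.5, 147.4], [339.7, 160.3]] [[0.66, -0.1603, 0.094], [0.6415, -0.0742, 0.094], [0.4955, -0.1051, 0.094]]
center diffs [np.float64(0.0881), np.float64(0.1735), np.float64(0.1492)]
proj pred hole [[347.09108132 132.94272039]] rivet proj [[286.3630495  305.88234173]] [286.35320735 307.69869577]
shift units [-4.555 -2.872  1.387] turn units 0.313 yaw now 69.79
```

Emit:
servo_tool:
  rows:
    - [-0.5,-0.3,0,0.04]
    - [-1,-0.63,0,0.08]
    - [-1,-0.63,0,0.12]
    - [-1,-0.63,0,0.16]
    - [-1,-0.63,0,0.2]
    - [-1,-0.63,0,0.24]
    - [-1,-0.63,0,0.28]
    - [-1,-0.63,0,0.313]
  hand: 130
  newtons: 40

```text
t: 0.77
ee_pos: [0.2563, 0.4643, 0.2309]
ee_rot: [0.622, 0.783, -0.0, 0.0]
contact_force: [-0.8, 0.6, 1.0]
gripper_width: 0.489
gripper_force: 0.0
```

```bash
python3 -c "
from h import *
o=get_obs();print(o['gripper_width'],o['ee_pos']);tcmd(o,[.461,.1975,.12],13.5)"
```

```text
0.489397629642553 [0.25628549 0.46432204 0.23092551]
shift units [-3.827  1.738  1.388] turn units -0.002 yaw now 13.09
```

Emit:
servo_tool:
  rows:
    - [-0.45,0.2,0.1,0]
    - [-0.9,0.4,0.2,0]
    - [-1,0.45,0.3,0]
  hand: 165

```text
t: 1.02
ee_pos: [0.3115, 0.3916, 0.2066]
ee_rot: [0.62, 0.784, -0.001, 0.001]
contact_force: [-0.2, -0.2, 0.8]
gripper_width: 0.354
gripper_force: 0.0
```

Emit:
servo_tool:
  rows:
    - [-0.45,0.2,0.1,0]
    - [-0.9,0.4,0.2,0]
    - [-1,0.45,0.3,0]

```text
t: 1.27
ee_pos: [0.3654, 0.3223, 0.1826]
ee_rot: [0.621, 0.784, -0.001, 0.001]
contact_force: [0.2, 0.1, -0.5]
gripper_width: 0.354
gripper_force: 0.0
```

Emit:
servo_tool:
  rows:
    - [-0.45,0.2,0.1,0]
    - [-0.9,0.4,0.2,0]
    - [-1,0.45,0.3,0]

```text
t: 1.52
ee_pos: [0.4193, 0.2533, 0.1587]
ee_rot: [0.621, 0.784, -0.0, 0.001]
contact_force: [-0.2, 0.0, -0.4]
gripper_width: 0.356
gripper_force: 0.0
```

Emit:
servo_tool:
  rows:
    - [-0.4,0.2,0.1,0]
    - [-0.8,0.38,0.2,0]
    - [-0.82,0.38,0.45,0]
    - [-0.82,0.38,0.45,0]
    - [-0.82,0.38,0.45,0]

```text
t: 1.93
ee_pos: [0.461, 0.1997, 0.1223]
ee_rot: [0.62, 0.785, -0.001, -0.001]
contact_force: [0.0, -0.5, 0.3]
gripper_width: 0.351
gripper_force: 0.0
```

```bash
python3 -c "
from h import *
o=get_obs();print(o['t'],o['gripper_width'],o['ee_pos']);tcmd(o,[.461,.1975,.06],13.5)"
```

```text
1.9333 0.3508935999683401 [0.4609745  0.19967169 0.12234136]
shift units [-0.027 -0.003  0.779] turn units -0.001 yaw now 13.4
```

Emit:
servo_tool:
  rows:
    - [-0.027,0,0.3,0]
    - [-0.027,0,0.6,0]
    - [-0.027,0,0.78,0]
    - [-0.027,0,0.78,0]
    - [-0.027,0,0.78,0]

```text
t: 2.35
ee_pos: [0.4622, 0.1987, 0.0614]
ee_rot: [0.619, 0.785, 0.0, -0.0]
contact_force: [-0.0, -0.2, -0.4]
gripper_width: 0.351
gripper_force: 0.0
```

```bash
python3 - <<'E'
from h import *
ims=[]
for n in('top','side'):
    c=grab(n);o=get_obs(); u=proj(c,[o['ee_pos'],[.461,.1975,.049]]);print(n,u,o['ee_pos'])
    f=cv2.cvtColor(c['frame'],cv2.COLOR_RGB2BGR);x,y=u[0].astype(int)
    ims.append(cv2.resize(f[y-40:y+40,x-40:x+40],(400,400),interpolation=cv2.INTER_CUBIC))
cv2.imwrite('pics/c2.png',np.clip(np.hstack(ims)*1.8,0,255).astype(np.uint8))
tcmd(o,[.461,.1975,.035],13.5)
E
```

```text
top [[211.19268018 262.27797565]
 [212.72837337 263.47881565]] [0.46292017 0.19877496 0.06207506]
side [[284.78048103 298.51635961]
 [286.38269121 302.48162572]] [0.46327612 0.19868655 0.06239832]
shift units [-0.008 -0.032  0.342] turn units 0.0 yaw now 13.51
```

View pics/c2.png

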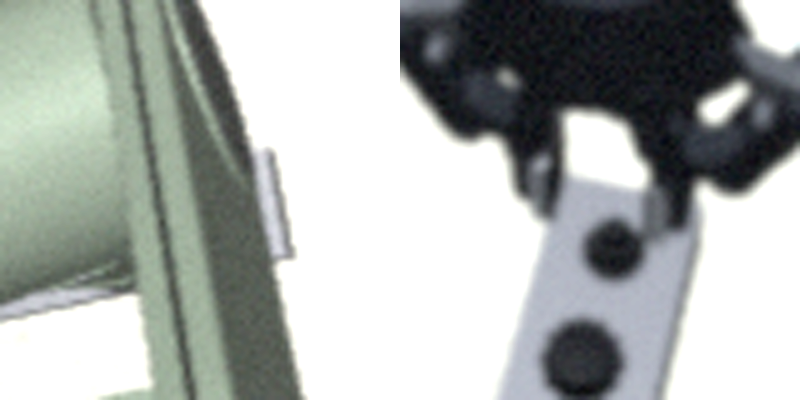

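Side view: the fingers straddle the rivet along rack x, with pads at about (555,195) and (655,210) and the rivet at (612,248). The top view is blocked by the arm. Descending.

Emit:
servo_tool:
  rows:
    - [-0.01,-0.02,0.15,0]
    - [-0.01,-0.02,0.3,0]
    - [-0.01,-0.02,0.34,0]
    - [-0.01,-0.02,0.34,0]
    - [-0.01,-0.02,0.34,0]

```text
t: 2.87
ee_pos: [0.4618, 0.1968, 0.0347]
ee_rot: [0.619, 0.785, 0.001, 0.0]
contact_force: [-0.3, -0.9, -0.3]
gripper_width: 0.351
gripper_force: 0.0
```

```bash
python3 - <<'E'
from h import *
c=grab('side');o=get_obs(); u=proj(c,[o['ee_pos']]);print(u,o['ee_pos'],o['contact_force'])
f=cv2.cvtColor(c['frame'],cv2.COLOR_RGB2BGR);x,y=u[0].astype(int)
cv2.imwrite('pics/c3.png',np.clip(cv2.resize(f[y-30:y+30,x-30:x+30],(480,480),interpolation=cv2.INTER_CUBIC)*1.8,0,255).astype(np.uint8))
tcmd(o,[.461,.1975,.035],13.5)
E
```

```text
[[286.11439151 306.05747387]] [0.46186395 0.19680123 0.03472465] [ 0.65555973 -1.11964731 -0.11933575]
shift units [ 0.011 -0.008 -0.003] turn units -0.0 yaw now 13.46
```

View pics/c3.png

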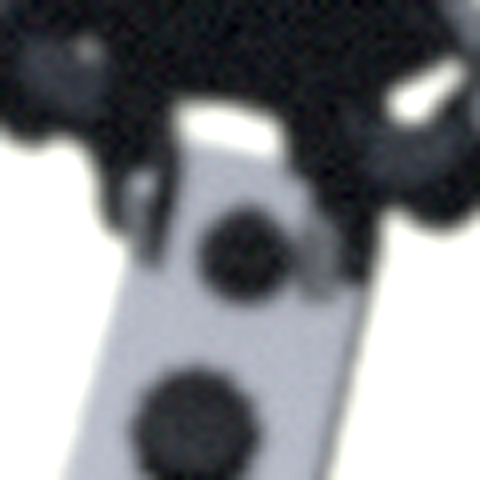

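The rivet (245,255) lies centred between the pads; closing.

Emit:
servo_tool:
  rows:
    - [0,0,0,0]
    - [0,0,0,0]
    - [0,0,0,0]
    - [0,0,0,0]
    - [0,0,0,0]
    - [0,0,0,0]
  hand: 255
  newtons: 60

```text
t: 3.42
ee_pos: [0.4617, 0.1966, 0.0348]
ee_rot: [0.62, 0.785, 0.001, 0.0]
contact_force: [-1.2, -0.6, 5.6]
gripper_width: 0.136
gripper_force: 58.6
```

Emit:
servo_tool:
  rows:
    - [0,0,-0.15,0]
    - [0,0,-0.4,0]
    - [0,0,-0.8,0]
    - [0,0,-1,0]
    - [0,0,-1,0]
    - [0,0,-1,0]

```text
t: 3.92
ee_pos: [0.4616, 0.1966, 0.1147]
ee_rot: [0.619, 0.785, 0.001, 0.001]
contact_force: [-0.2, 0.5, -0.9]
gripper_width: 0.136
gripper_force: 58.6
```

```bash
python3 - <<'E'
from h import *
c=grab('side');o=get_obs(); u=proj(c,[o['ee_pos']]);print(u,o['ee_pos'],o['contact_force'],o['gripper_width'],o['gripper_force'])
f=cv2.cvtColor(c['frame'],cv2.COLOR_RGB2BGR);x,y=u[0].astype(int)
cv2.imwrite('pics/c4.png',np.clip(cv2.resize(f[y-30:y+70,x-50:x+50],(600,600),interpolation=cv2.INTER_CUBIC)*1.8,0,255).astype(np.uint8))
tcmd(o,[.5145,-.194,.15],13.5)
E
```

```text
[[286.83904078 281.53629104]] [0.4607755  0.19624387 0.1135719 ] [-0.49005869  0.21441675 -0.34730505] 0.13902782105301742 58.607189655303955
shift units [-4.9   -0.481 -0.456] turn units -0.0 yaw now 13.44
```

View pics/c4.png

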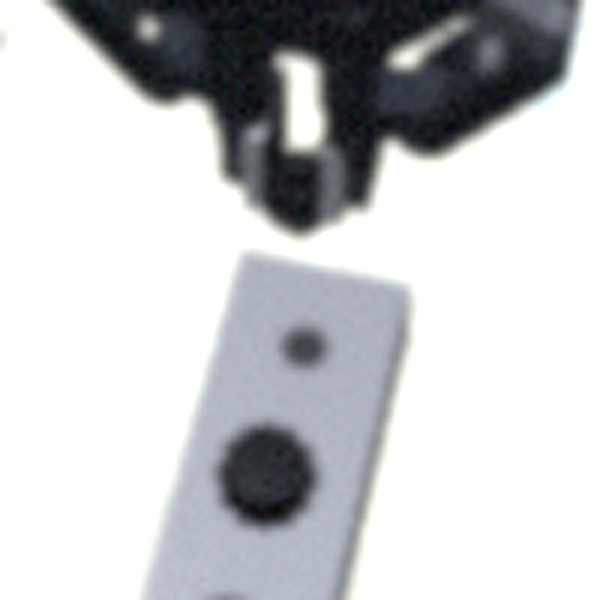

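Side view: the rivet has left the rack hole (empty at (303,347)) and hangs between the pads at about (300,190). Its grip height needs a check.

```bash
python3 - <<'E'
from h import *
c=load('side');o=get_obs(); e=o['ee_pos'];x,y=proj(c,[e])[0].astype(int)
for d in(.0142,.0062,-.0018,-.0048,-.0188): print(d,((proj(c,[e+[0,0,d]])[0]-[x-50,y-30])*6).round(0))
print('10mm y', ((proj(c,[e+[0,.01,0]])[0]-proj(c,[e])[0])*6).round(1))
f=cv2.cvtColor(c['frame'],cv2.COLOR_RGB2BGR)
cv2.imwrite('pics/c5.png',np.clip(cv2.resize(f[y-10:y+20,x-20:x+20],(800,600),interpolation=cv2.INTER_CUBIC).astype(float)*3.5,0,255).astype(np.uint8))
W=cloud(c);
for v in range(y-6,y+14): print(v,W[v,x-1:x+3,2].round(3),W[v,x-1:x+3,1].round(3))
E
```

```text
0.0142 [305. 154.]
0.0062 [305. 170.]
-0.0018 [305. 187.]
-0.0048 [305. 193.]
-0.0188 [305. 221.]
10mm y [-17.8  30.7]
275 [-0.003 -0.001 -0.001  0.149] [0.123 0.123 0.122 0.204]
276 [0.124 0.127 0.129 0.151] [0.195 0.196 0.196 0.207]
277 [0.126 0.125 0.126 0.148] [0.197 0.196 0.196 0.207]
278 [0.125 0.127 0.126 0.145] [0.198 0.198 0.198 0.207]
279 [0.129 0.126 0.127 0.143] [0.202 0.199 0.199 0.207]
280 [0.126 0.126 0.126 0.14 ] [0.202 0.201 0.201 0.208]
281 [0.124 0.125 0.123 0.136] [0.202 0.202 0.2   0.207]
282 [0.123 0.124 0.12  0.134] [0.203 0.203 0.2   0.207]
283 [0.12  0.121 0.121 0.131] [0.203 0.203 0.202 0.207]
284 [0.122 0.119 0.121 0.128] [0.206 0.204 0.204 0.207]
285 [0.118 0.119 0.117 0.124] [0.206 0.205 0.203 0.207]
286 [0.114 0.115 0.114 0.123] [0.205 0.205 0.203 0.208]
287 [0.111 0.112 0.11  0.121] [0.205 0.205 0.203 0.208]
288 [0.111 0.11  0.111 0.111] [0.206 0.205 0.205 0.204]
289 [0.111 0.112 0.112 0.113] [0.208 0.208 0.207 0.207]
290 [ 0.097  0.099  0.098 -0.001] [0.202 0.202 0.201 0.15 ]
291 [-0.001 -0.002 -0.002 -0.003] [0.154 0.153 0.152 0.151]
292 [-0.002 -0.002 -0.002 -0.001] [0.155 0.154 0.154 0.154]
293 [-0.003 -0.004 -0.002 -0.002] [0.156 0.155 0.155 0.155]
294 [-0.002 -0.002 -0.004 -0.001] [0.159 0.158 0.156 0.157]
```

View pics/c5.png

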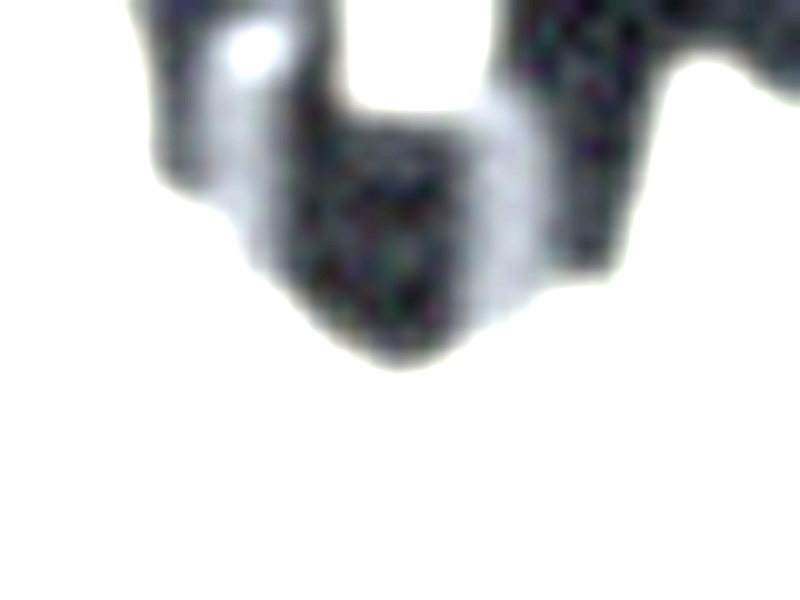

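The rivet is held upright: pin top about 13 mm above the TCP, and collar and flange heights as expected. In both cameras the hole sits (0.0532, -0.391) from the rivet's rack position, so the target TCP is (0.515, -0.1945).

Emit:
servo_tool:
  rows:
    - [-0.2,0,-0.3,0]
    - [-0.6,-0.05,-0.45,0]
    - [-0.95,-0.1,-0.45,0]

```text
t: 4.22
ee_pos: [0.472, 0.1202, 0.1506]
ee_rot: [0.619, 0.786, 0.001, 0.001]
contact_force: [1.1, 0.1, 0.3]
gripper_width: 0.139
gripper_force: 58.7
```

Emit:
servo_tool:
  rows:
    - [-0.45,-0.05,0,0]
    - [-0.9,-0.1,0,0]
    - [-1,-0.1,0,0]

```text
t: 4.47
ee_pos: [0.4811, 0.037, 0.1483]
ee_rot: [0.621, 0.784, -0.002, -0.001]
contact_force: [0.3, -0.2, -0.2]
gripper_width: 0.137
gripper_force: 58.7
```

Emit:
servo_tool:
  rows:
    - [-0.45,-0.05,0,0]
    - [-0.9,-0.1,0,0]
    - [-1,-0.1,0,0]

```text
t: 4.72
ee_pos: [0.4925, -0.0421, 0.1484]
ee_rot: [0.621, 0.784, -0.001, -0.0]
contact_force: [-0.0, -0.4, 0.1]
gripper_width: 0.137
gripper_force: 58.7
```

Emit:
servo_tool:
  rows:
    - [-0.45,-0.05,0,0]
    - [-0.9,-0.1,0,0]
    - [-1,-0.1,0,0]

```text
t: 4.97
ee_pos: [0.5038, -0.1216, 0.1486]
ee_rot: [0.621, 0.784, -0.001, -0.0]
contact_force: [0.2, 0.1, 0.2]
gripper_width: 0.14
gripper_force: 58.7
```

Emit:
servo_tool:
  rows:
    - [-0.35,-0.05,0,0]
    - [-0.7,-0.07,0,0]
    - [-0.9,-0.08,0,0]
    - [-0.95,-0.08,0,0]
    - [-0.95,-0.08,0,0]
    - [-0.95,-0.08,0,0]

```text
t: 5.47
ee_pos: [0.5145, -0.1924, 0.1489]
ee_rot: [0.619, 0.785, 0.0, -0.001]
contact_force: [-0.1, 0.7, -0.8]
gripper_width: 0.142
gripper_force: 58.7
```

```bash
python3 - <<'E'
from h import *
c=grab('side');o=get_obs(); u=proj(c,[o['ee_pos']]);print(u,o['t'],o['ee_pos'],o['contact_force'],o['gripper_width'])
f=cv2.cvtColor(c['frame'],cv2.COLOR_RGB2BGR);x,y=u[0].astype(int)
cv2.imwrite('pics/c6.png',np.clip(cv2.resize(f[max(0,y-40):y+60,x-50:x+50],(600,600),interpolation=cv2.INTER_CUBIC)*1.8,0,255).astype(np.uint8))
tcmd(o,[.515,-.1945,.11],13.45)
E
```

```text
[[349.66443617 110.246885  ]] 5.5167 [ 0.51446181 -0.19223774  0.14909748] [ 0.63117645  0.60840592 -0.52656108] 0.13720628780591018
shift units [-0.03   0.001  0.489] turn units 0.0 yaw now 13.49
```

View pics/c6.png

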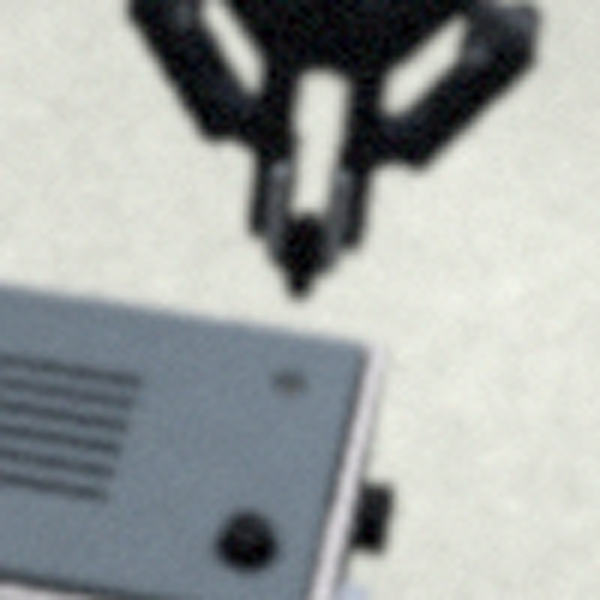

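Side view: the shank tip at (300,290) points down above the hole at (290,381). Going to just above the cover.

Emit:
servo_tool:
  rows:
    - [-0.03,0,0.2,0]
    - [-0.03,0,0.4,0]
    - [-0.03,0,0.46,0]
    - [-0.03,0,0.46,0]
    - [-0.03,0,0.46,0]

```text
t: 5.93
ee_pos: [0.5156, -0.1954, 0.1131]
ee_rot: [0.619, 0.785, 0.0, -0.0]
contact_force: [0.9, 0.8, -0.4]
gripper_width: 0.138
gripper_force: 58.7
```

```bash
python3 - <<'E'
from h import *
c=grab('side');o=get_obs();e=o['ee_pos']; u=proj(c,[e,e-[0,0,.0188],[.5148,-.1935,.089]]);print(u,o['t'],e,o['contact_force'])
f=cv2.cvtColor(c['frame'],cv2.COLOR_RGB2BGR);x,y=u[0].astype(int);print(x-20,y-10)
cv2.imwrite('pics/c7.png',np.clip(cv2.resize(f[y-10:y+20,x-20:x+20],(800,600),interpolation=cv2.INTER_CUBIC).astype(float)*2,0,255).astype(np.uint8))
tcmd(o,[.515,-.1945,.11],13.45)
E
```

```text
[[347.83745694 122.9991264 ]
 [346.94712247 130.05774515]
 [346.8161303  132.95615455]] 5.9833 [ 0.51596118 -0.19566103  0.11359371] [-0.1178686  -0.48026101 -0.37970012]
327 112
shift units [ 0.017 -0.008  0.045] turn units 0.0 yaw now 13.49
```

View pics/c7.png

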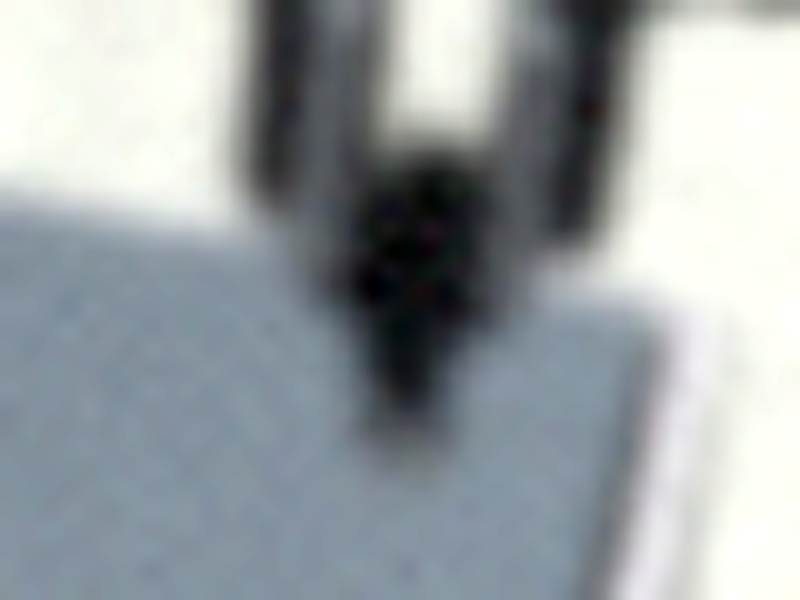

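The shank tip at (408,395) lies directly over the hole, whose visible edge is at about (402,440). Lowering by feel.

Emit:
servo_tool:
  rows:
    - [0.012,-0.006,0.02,0]
    - [0.012,-0.006,0.04,0]
    - [0.012,-0.006,0.055,0]
    - [0.012,-0.006,0.07,0]
    - [0.012,-0.006,0.08,0]
    - [0.012,-0.006,0.085,0]
    - [0.012,-0.006,0.085,0]

```text
t: 6.57
ee_pos: [0.5148, -0.1954, 0.106]
ee_rot: [0.62, 0.785, 0.0, -0.0]
contact_force: [-0.0, 0.1, 0.1]
gripper_width: 0.138
gripper_force: 58.7
```

Emit:
servo_tool:
  rows:
    - [0,0,0.01,0]
    - [0,0,0.02,0]
    - [0,0,0.03,0]
    - [0,0,0.04,0]
    - [0,0,0.04,0]

```text
t: 6.98
ee_pos: [0.5147, -0.1953, 0.1027]
ee_rot: [0.619, 0.785, -0.0, -0.0]
contact_force: [0.1, -0.5, -0.4]
gripper_width: 0.135
gripper_force: 58.7
```

Emit:
servo_tool:
  rows:
    - [0,0,0.015,0]
    - [0,0,0.03,0]
    - [0,0,0.045,0]
    - [0,0,0.06,0]
    - [0,0,0.075,0]
    - [0,0,0.075,0]

```text
t: 7.48
ee_pos: [0.5146, -0.1952, 0.0966]
ee_rot: [0.619, 0.785, -0.0, -0.0]
contact_force: [0.3, -0.4, -0.5]
gripper_width: 0.14
gripper_force: 58.7
```

Emit:
servo_tool:
  rows:
    - [0,0,0.01,0]
    - [0,0,0.015,0]
    - [0,0,0.02,0]
    - [0,0,0.025,0]
    - [0,0,0.025,0]

```text
t: 7.9
ee_pos: [0.5148, -0.1953, 0.0948]
ee_rot: [0.619, 0.785, 0.0, -0.0]
contact_force: [0.9, -0.2, 0.1]
gripper_width: 0.14
gripper_force: 58.7
```

Emit:
servo_tool:
  rows:
    - [0,0,0.005,0]
    - [0,0,0.01,0]
    - [0,0,0.015,0]
    - [0,0,0.02,0]
    - [0,0,0.02,0]
    - [0,0,0.02,0]

```text
t: 8.4
ee_pos: [0.5149, -0.1953, 0.0936]
ee_rot: [0.619, 0.785, 0.0, 0.0]
contact_force: [-1.7, 0.2, 3.3]
gripper_width: 0.142
gripper_force: 59.0
```

Flange contact at 3.3 N. Releasing, rising and shutting the fingers.

Emit:
servo_tool:
  rows:
    - [0,0,0,0]
    - [0,0,0,0]
    - [0,0,0,0]
    - [0,0,0,0]
    - [0,0,0,0]
  hand: 170

```text
t: 8.82
ee_pos: [0.5148, -0.1953, 0.0931]
ee_rot: [0.619, 0.785, -0.0, -0.0]
contact_force: [0.0, 1.2, 0.0]
gripper_width: 0.339
gripper_force: 0.0
```

Emit:
servo_tool:
  rows:
    - [0,0,-0.1,0]
    - [0,0,-0.3,0]
    - [0,0,-0.6,0]
    - [0,0,-0.6,0]
    - [0,0,-0.6,0]

```text
t: 9.23
ee_pos: [0.5158, -0.1957, 0.143]
ee_rot: [0.619, 0.785, 0.001, 0.002]
contact_force: [0.3, -1.0, 0.3]
gripper_width: 0.337
gripper_force: 0.0
```

Emit:
servo_tool:
  rows:
    - [0,0,0,0]
    - [0,0,0,0]
    - [0,0,0,0]
    - [0,0,0,0]
    - [0,0,0,0]
  hand: 255
  newtons: 40

```text
t: 9.65
ee_pos: [0.5146, -0.1952, 0.1407]
ee_rot: [0.619, 0.785, -0.0, -0.001]
contact_force: [-0.2, -0.6, -0.0]
gripper_width: 0.0
gripper_force: 0.0
```

```bash
python3 - <<'E'
from h import *
c=grab('side');o=get_obs();e=o['ee_pos']; u=proj(c,[e,[.515,-.1945,.108]]);print(u,o['t'],e,o['contact_force'],o['gripper_width'])
W=cloud(c);x,y=u[1].round().astype(int)
m=np.zeros(W.shape[:2],bool);m[y-3:y+8,x-6:x+7]=1
for nm,lo,hi in(('pin',.101,.112),('low',.091,.101)):
    P=W[m&(W[...,2]>lo)&(W[...,2]<hi)&(np.abs(W[...,0]-.515)<.02)]; print(nm,len(P),P.mean(0).round(4),P.max(0).round(4))
f=cv2.cvtColor(c['frame'],cv2.COLOR_RGB2BGR);print(x-20,y-18)
cv2.imwrite('pics/c8.png',np.clip(cv2.resize(f[y-18:y+12,x-20:x+20],(800,600),interpolation=cv2.INTER_CUBIC).astype(float)*2,0,255).astype(np.uint8))
E
```

```text
[[349.70686262 112.69399795]
 [347.79926806 125.57751378]] 9.7 [ 0.51464116 -0.19524455  0.14084366] [ 0.37058869  0.00389999 -0.15207423] 0.0009949082377035809
pin 17 [ 0.515  -0.1931  0.105 ] [ 0.5186 -0.1891  0.1078]
low 41 [ 0.515  -0.1916  0.0965] [ 0.5309 -0.1857  0.1006]
328 108
```

View pics/c8.png

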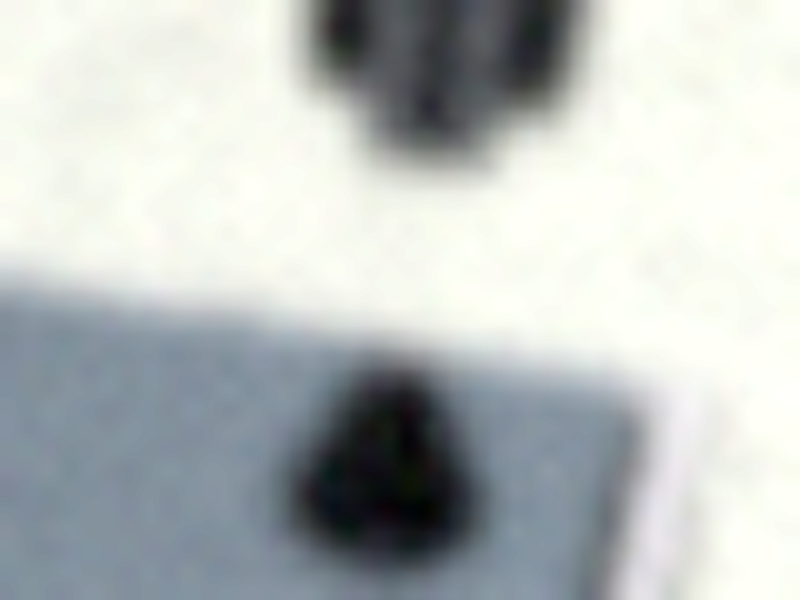

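Rivet seated upright with its pin raised (top at about z 0.108), and the shut fingertips are above it. Now pressing by feel.

Emit:
servo_tool:
  rows:
    - [0,0,0.15,0]
    - [0,0,0.3,0]
    - [0,0,0.37,0]
    - [0,0,0.38,0]
    - [0,0,0.38,0]
    - [0,0,0.38,0]

```text
t: 10.2
ee_pos: [0.5152, -0.1955, 0.1113]
ee_rot: [0.619, 0.785, 0.0, 0.0]
contact_force: [-0.4, 0.2, -0.1]
gripper_width: 0.002
gripper_force: 0.0
```

Emit:
servo_tool:
  rows:
    - [0,0,0.008,0]
    - [0,0,0.015,0]
    - [0,0,0.023,0]
    - [0,0,0.03,0]
    - [0,0,0.038,0]
    - [0,0,0.038,0]

```text
t: 10.7
ee_pos: [0.5147, -0.1953, 0.1078]
ee_rot: [0.619, 0.785, 0.0, -0.0]
contact_force: [0.1, 0.9, 0.4]
gripper_width: -0.003
gripper_force: 0.0
```

Emit:
servo_tool:
  rows:
    - [0,0,0.008,0]
    - [0,0,0.015,0]
    - [0,0,0.02,0]
    - [0,0,0.025,0]
    - [0,0,0.025,0]

```text
t: 11.12
ee_pos: [0.5149, -0.1954, 0.1062]
ee_rot: [0.619, 0.785, 0.0, 0.0]
contact_force: [-0.6, 0.9, 4.1]
gripper_width: 0.001
gripper_force: 2.0
```

Emit:
servo_tool:
  rows:
    - [0,0,0.008,0]
    - [0,0,0.015,0]
    - [0,0,0.015,0]

```text
t: 11.37
ee_pos: [0.5149, -0.1954, 0.1049]
ee_rot: [0.619, 0.785, 0.0, 0.0]
contact_force: [-1.0, 0.4, 5.6]
gripper_width: 0.002
gripper_force: 2.7
```

Emit:
servo_tool:
  rows:
    - [0,0,0.008,0]
    - [0,0,0.015,0]
    - [0,0,0.015,0]

```text
t: 11.62
ee_pos: [0.5149, -0.1954, 0.1039]
ee_rot: [0.619, 0.785, 0.0, 0.0]
contact_force: [-1.3, 0.6, 6.5]
gripper_width: 0.001
gripper_force: 3.3
```

Emit:
servo_tool:
  rows:
    - [0,0,0.008,0]
    - [0,0,0.015,0]
    - [0,0,0.015,0]

```text
t: 11.87
ee_pos: [0.515, -0.1954, 0.1029]
ee_rot: [0.619, 0.785, 0.0, 0.0]
contact_force: [-1.5, 0.5, 8.6]
gripper_width: 0.001
gripper_force: 3.9
```

Emit:
servo_tool:
  rows:
    - [0,0,0.008,0]
    - [0,0,0.015,0]
    - [0,0,0.015,0]

```text
t: 12.12
ee_pos: [0.515, -0.1954, 0.1018]
ee_rot: [0.619, 0.785, 0.0, 0.0]
contact_force: [-1.6, 0.5, 8.8]
gripper_width: 0.003
gripper_force: 4.5
```

Emit:
servo_tool:
  rows:
    - [0,0,0.008,0]
    - [0,0,0.015,0]
    - [0,0,0.015,0]

```text
t: 12.37
ee_pos: [0.515, -0.1954, 0.1007]
ee_rot: [0.619, 0.785, 0.0, 0.0]
contact_force: [-1.7, 0.3, 8.7]
gripper_width: -0.003
gripper_force: 4.5
```

Emit:
servo_tool:
  rows:
    - [0,0,0.008,0]
    - [0,0,0.015,0]
    - [0,0,0.015,0]

```text
t: 12.62
ee_pos: [0.515, -0.1954, 0.0995]
ee_rot: [0.619, 0.785, 0.0, 0.0]
contact_force: [-2.6, 1.2, 9.3]
gripper_width: -0.002
gripper_force: 4.5
```

Emit:
servo_tool:
  rows:
    - [0,0,0.008,0]
    - [0,0,0.015,0]
    - [0,0,0.015,0]

```text
t: 12.87
ee_pos: [0.515, -0.1954, 0.0983]
ee_rot: [0.619, 0.785, 0.0, 0.0]
contact_force: [-1.4, 1.3, 8.3]
gripper_width: 0.004
gripper_force: 4.5
```

Emit:
servo_tool:
  rows:
    - [0,0,0.008,0]
    - [0,0,0.015,0]
    - [0,0,0.015,0]

```text
t: 13.12
ee_pos: [0.515, -0.1954, 0.0971]
ee_rot: [0.619, 0.785, 0.0, 0.0]
contact_force: [-2.5, 0.1, 8.6]
gripper_width: -0.0
gripper_force: 4.5
```

The force holds at about 8.8 N, so the pin is sliding. Continuing until it rises.

Emit:
servo_tool:
  rows:
    - [0,0,0.008,0]
    - [0,0,0.015,0]
    - [0,0,0.015,0]

```text
t: 13.37
ee_pos: [0.515, -0.1954, 0.0959]
ee_rot: [0.619, 0.785, 0.0, 0.0]
contact_force: [-1.8, 0.9, 8.9]
gripper_width: -0.001
gripper_force: 4.5
```

Emit:
servo_tool:
  rows:
    - [0,0,0.008,0]
    - [0,0,0.015,0]
    - [0,0,0.015,0]

```text
t: 13.62
ee_pos: [0.515, -0.1953, 0.0947]
ee_rot: [0.619, 0.785, 0.0, 0.0]
contact_force: [-2.3, 0.9, 8.5]
gripper_width: 0.002
gripper_force: 4.6
```

Emit:
servo_tool:
  rows:
    - [0,0,0.006,0]
    - [0,0,0.012,0]
    - [0,0,0.012,0]

```text
t: 13.87
ee_pos: [0.515, -0.1954, 0.0939]
ee_rot: [0.619, 0.785, 0.0, 0.0]
contact_force: [-3.1, 1.4, 9.7]
gripper_width: 0.002
gripper_force: 5.1
```

Force starts to rise; a little more to confirm.

Emit:
servo_tool:
  rows:
    - [0,0,0.006,0]
    - [0,0,0.012,0]
    - [0,0,0.012,0]

```text
t: 14.12
ee_pos: [0.515, -0.1954, 0.0931]
ee_rot: [0.619, 0.785, 0.0, 0.0]
contact_force: [-3.3, 1.4, 10.5]
gripper_width: 0.001
gripper_force: 5.6
```

Emit:
servo_tool:
  rows:
    - [0,0,0.006,0]
    - [0,0,0.012,0]
    - [0,0,0.012,0]

```text
t: 14.37
ee_pos: [0.515, -0.1954, 0.0923]
ee_rot: [0.619, 0.785, 0.0, 0.0]
contact_force: [-3.2, 1.3, 11.2]
gripper_width: -0.001
gripper_force: 6.0
```

The pin reached its end after about 8 mm of sliding. Lifting off and checking.

Emit:
servo_tool:
  rows:
    - [0,0,-0.02,0]
    - [0,0,-0.04,0]
    - [0,0,-0.07,0]
    - [0,0,-0.11,0]
    - [0,0,-0.16,0]
    - [0,0,-0.25,0]
    - [0,0,-0.4,0]

```text
t: 14.95
ee_pos: [0.5139, -0.195, 0.1221]
ee_rot: [0.619, 0.785, -0.0, -0.002]
contact_force: [-0.1, 1.2, 0.1]
gripper_width: 0.001
gripper_force: 0.0
```

Emit:
servo_tool:
  rows:
    - [0,0,-0.4,0]
    - [0,0,-0.8,0]
    - [0,0,-0.8,0]
    - [0,0,-0.8,0]

```text
t: 15.28
ee_pos: [0.5159, -0.1957, 0.1889]
ee_rot: [0.619, 0.785, 0.001, 0.002]
contact_force: [-0.0, -0.2, -0.5]
gripper_width: 0.002
gripper_force: 0.0
```

```bash
python3 - <<'E'
from h import *
c=grab('side');o=get_obs();print(o['t'],o['ee_pos'],o['contact_force'])
W=cloud(c);x,y=proj(c,[[.515,-.1945,.1]])[0].round().astype(int)
m=np.zeros(W.shape[:2],bool);m[y-6:y+8,x-7:x+8]=1; m&=(np.hypot(W[...,0]-.515,W[...,1]+.193)<.007)
print('rivet z',np.sort(W[m][:,2])[-12:].round(4))
g=(np.hypot(W[...,0]-.555,W[...,1]+.15)<.03);print('cover z',np.nanmedian(W[g][:,2]))
x,y=proj(c,[[.4955,-.1063,.1]])[0].round().astype(int);g=(np.hypot(W[...,0]-.4955,W[...,1]+.1055)<.007);print('other rivet z',np.sort(W[g][:,2])[-12:].round(4))
f=cv2.cvtColor(c['frame'],cv2.COLOR_RGB2BGR)
cv2.imwrite('pics/c9.png',np.clip(cv2.resize(f[105:180,280:380],(800,600),interpolation=cv2.INTER_CUBIC).astype(float)*2,0,255).astype(np.uint8))
E
```

```text
15.3333 [ 0.51476515 -0.1952887   0.18716554] [ 0.10971411  0.26851016 -0.64002958]
rivet z [0.0993 0.0993 0.0995 0.0996 0.0999 0.1    0.1001 0.1002 0.1005 0.1008
 0.1008 0.102 ]
cover z 0.26182388179439353
other rivet z [0.0995 0.0998 0.1    0.1    0.1001 0.1003 0.1005 0.1008 0.101  0.1013
 0.1016 0.1032]
```

View pics/c9.png

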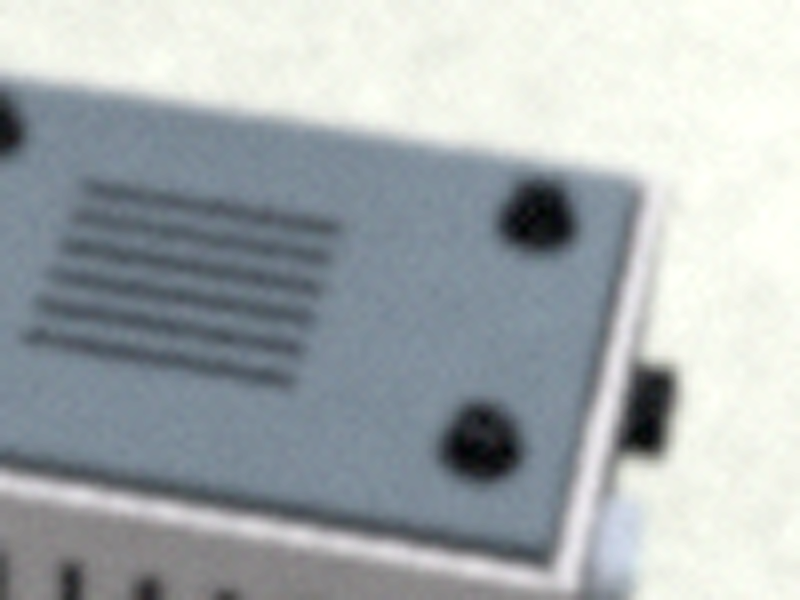

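The new rivet at (538,215) is seated and its top is level with the neighbour at (482,440): both about z 0.100. The cover is back up. Handing in.

```bash
python3 -c "
from cell import sign_off
print(sign_off())"
```

```text
the job is handed in; nothing more can be done
None
```

I seated the rivet in the cover's empty corner hole and pushed its pin flush (its top is level with the neighbouring rivet, about z 0.100 m); the highest contact force reading was about 12 N, the cover sprang back up, and the job is handed in with no verdict returned.

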